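# Shut and latch the sprung tea chest on the breakfast buffet

## Robot

A 7-joint arm with a two-finger parallel gripper is mounted at the origin on the work surface. World frame = base frame: x ahead of the robot, y to its left, z up, the work surface at z = 0. Lengths are in mm, angles in degrees, forces in N, time in s.
With the tool pointing down it reaches from about 400 to 925 mm from the base axis. Payload 4.1 kg.
Tool frame: the origin (TCP) lies midway between the tips of the shut fingers; the grasp point (between the pads) lies 19 mm behind it; z points along the fingers, y is the line along which they close (so a half turn about z gives the same grasp; the last joint's range is limited). The gripper opens to 85 mm and grips with 20 to 120 N. Pads are 22 mm wide; open, the fingers measure 114 mm over their backs; the gripper's body (76 mm by 85 mm) begins 54 mm behind the grasp point. The pads swing forward as they close: fully open they stand 13 mm farther back than shut.
Start: joints at [-75.745, 22.827, 2.584, 88.041, -1.071, 69.15, -2.905], TCP at [221.52, 611.124, 231.347] pointing down, gripper open.
Joint ranges: [-161.44, 161.44], [-28.35, 127.94], [-78.24, 83.42], [0, 140.83], [-78.03, 258.03], [13.02, 114.36], [-168.23, 168.23]. Speed limits (degrees/s): [147.25, 147.25, 180, 180, 180, 180, 180].

## Interface

Orientations are given as [roll, pitch, yaw] about the fixed x, y, z axes, in that order (R = Rz(yaw) Ry(pitch) Rx(roll)).
In Python, from workcell import ctrl gives the robot as it stands. The module is installed in compiled form; this text tells all that it offers. Calls block until the motion is done:
- ctrl.movep(position, orientation): joint-space move of the TCP to a pose.
- ctrl.move_l(position, ori=None, rate=150): straight line of the TCP; ori=None keeps the orientation; rate is the mean speed in mm/s.
- ctrl.move_j(angles): joint-space move.
- ctrl.command_gripper(opening): finger opening in mm; the grip force is fixed at half the most; returns when the fingers have stopped.
- ctrl.wait(seconds).
- ctrl.ik(position, orientation): joint angles nearest the present ones, or None.
- ctrl.state(): the state.
- ctrl.capture(name): name is "scene" or "top"; returns a dict with "img" (480x640x3 uint8, red, green, blue), "camera_matrix" (3x3 intrinsics, pixels), "R" (3x3) and "t" (3): a world point X has camera coordinates R X + t. Camera axes: x right, y down, z forward; pixel columns grow to the right and rows downward; lengths in mm; the calibration is good to about 2 mm. A picture is of the moment at which its call begins. There is no depth.
A pose or a line that the arm cannot do raises ctrl.PlanningError and nothing moves.
- ctrl.job_done(): hands the job in; it is judged then, once.
The state is a dict: "t": time; "qpos": joint angles; "dq": joint speeds; "joint_efforts": joint torques, N m; "position": TCP position; "orientation": TCP orientation; "contact_force": force on the tool from outside, world axes, zero at the start; "ft_torque": the same for the moment, N m; "opening": finger opening in mm; "grip_force": force on a finger pad.
Only numpy, scipy, OpenCV 4.12 (cv2) and the standard library are available. Lean on these libraries where they do the work, as an engineer would, in place of code of your own. Each camera call takes 0.05 s, during which the arm holds its last target. There are 200 camera calls.

## Task

Take the wooden spatula off the open tea chest and lay it flat in the steel tray, wholly inside its rim. Then push the chest's sprung lid fully down and, while it is down, turn the wing knob on it clockwise all the way to its stop, so that the tongue underneath catches behind the front edge and the lid stays shut when you let go. Leave the crockery, jar and bottle around them standing where they are.

Things in the scene. Friction and masses are not known exactly. Their poses are not given: they have to be found in the camera images.
- chest: Brown wooden tea chest, fixed, 200 x 200 mm, rim 120 mm high, walls 12 mm. Origin: centre of its underside; z up, x from front wall (robot's side, x = -100 mm) to hinge side, y to the left. Hinge axis along y at x = +100, z = 120 mm. A steel lip (the frame edge) runs inside the front wall's top: x = -100 to -78 mm, z = 112 to 120 mm. Inside: tea packets up to 65 mm.
- lid (a joint): Wooden lid, 198 mm hinge to front edge, 200 mm wide, 12 mm thick. 0 rad = shut on the rim (top face 132 mm above the counter), 1.25 = open at its stop, where a torsion spring drives it when let go (about 3 N at the front edge holds it shut). Pressed shut, the tongue passes 4 mm under the lip; latched and let go, the lid rises back about 0.025 rad until the tongue meets the lip.
- knob (a joint): Steel wing knob on the lid's centre line, 156 mm from the hinge axis. 0 rad = wing parallel to the hinge, tongue clear; turns clockwise seen from above to its stop at 1.57 = wing pointing hinge to front, tongue behind the lip. Friction 0.05 N m; stays where left. Starts at 0 to 0.28. Turned past about 0.5 with the lid up, its tongue fouls the lip and the lid cannot shut.
- knob_top (a point): Point on the wing knob's axis, 28 mm above the lid's top face; z along the axis away from the lid, y along the wing. Wing: bar 64 mm long, 10 mm thick, 7 to 27 mm above the lid; hub 18 mm across; base disc 32 mm across, 5 mm high. Hidden tongue: 12 mm wide, reaches 33 mm from the axis, 12 to 18 mm below the lid's underside, along this point's -y.
- lid_edge (a point): Middle of the lid's front edge, at its top face (198 mm from the hinge axis); axes as the chest's when shut.
- spatula: Flat pale wooden spatula lying across the chest's mouth on its side walls, in the way of the lid; 270 mm long, 80 g. Origin: middle of its underside, within 5 mm of its balance point; x along it towards the blade, z up. Handle 16 mm wide, 14 mm high from x = -135 to +65 mm; blade 46 mm wide, 4 mm thick from x = +65 to +135 mm.
- tray: Shallow rectangular steel tray, fixed to the counter, 340 mm (x) x 130 mm (y), rim 16 mm high, walls and floor 4 mm. Origin: centre of its underside; z up.
- bottle: Bystander: amber syrup bottle, 60 mm across, 190 mm tall, beside the chest. Origin: centre of its underside.
- jar: Bystander: lidded glass jar, 60 mm across, 100 mm tall, beside the chest. Origin: centre of its underside.
- cup: Bystander: white cup, 74 mm across, 65 mm tall, in front of the chest. Origin: centre of its underside.
- bowl: Bystander: white bowl, 100 mm across, 50 mm tall, behind the chest. Origin: centre of its underside.
- mug: Bystander: white mug, 74 mm across, 80 mm tall, at the tray's near end. Origin: centre of its underside.
- glass: Bystander: drinking glass, 66 mm across, 100 mm tall, beside the tray. Origin: centre of its underside.

How it is judged (in metres and radians):
On the way, in this order (a step that is already met when the one before it is completed fails the run):
1. the spatula lies flat in the tray (x of spatula in the frame of tray between -0.032 and 0.032 m and y of spatula in the frame of tray between -0.042 and 0.042 m and z of spatula in the frame of tray below 0.012 m and angle between the z axis of spatula and the z axis of tray, either way round below 0.08 rad), for 0.2 s.
2. the lid is pressed down onto the rim (value of joint lid below 0.03 rad), for 0.1 s.
At the end, for the whole second after the job is handed in: The spatula lies still and flat in the tray, wholly inside the rim (centre within 32 mm along and 42 mm across of the tray's centre); the lid is at rest within 0.05 rad of shut, and the knob has been turned beyond 1.4 rad (stop at 1.57), its tongue behind the lip (all of step 1 and value of joint lid below 0.05 rad and value of joint knob above 1.4 rad and velocity of joint lid between -0.05 and 0.05 rad/s and linear speed of spatula below 0.02 m/s); the robot touches nothing.
It fails at once if the bottle or the jar is shifted more than 30 mm or tipped (distance of any of bottle, jar from where it was at the start of the episode above 0.03 m or angle between any of bottle, jar's own z axis and vertical above 0.4 rad).
It fails at once if the cup or the bowl is shifted more than 30 mm or tipped (distance of any of cup, bowl from where it was at the start of the episode above 0.03 m or angle between any of cup, bowl's own z axis and vertical above 0.4 rad).
It fails at once if the mug or the glass is shifted more than 30 mm or tipped (distance of any of mug, glass from where it was at the start of the episode above 0.03 m or angle between any of mug, glass's own z axis and vertical above 0.4 rad).
It also fails if it takes over 72 s, if anything falls off the work surface, if the arm or the gripper's body presses on something with over 40 N, if the wrist force passes 120 N, or if a joint passes its speed limit or range.

## Working session

There is one attempt and no reset: what is moved stays moved. The work goes in short steps, each a Python script; the robot and the scene stay as the last script left them, time stands still between calls to the robot, and variables do not carry over. Pictures are saved under pics/ and viewed, at most 10 in all, crops included, and the job is handed in when it is done.

```bash
mkdir -p pics; cat > h.py <<'E'
import numpy as np, cv2
from workcell import ctrl
def cap(n,f=None):
    c=ctrl.capture(n)
    if f: cv2.imwrite('pics/'+f,c['img'][:,:,::-1])
    return c
def ray(c,u,v,z):
    K,R,t=[np.array(c[k],float) for k in('camera_matrix','R','t')]
    d=R.T@np.linalg.solve(K,[u,v,1.]); o=-R.T@t.ravel()
    return o+d*(z-o[2])/d[2]
def proj(c,X):
    p=c['camera_matrix']@(c['R']@np.array(X,float)+np.ravel(c['t'])); return p[:2]/p[2]
E
python3 - <<'E'
from h import *
import pickle
for n in('scene','top'):
    c=cap(n,n+'0.png'); pickle.dump(c,open(n+'0.pkl','wb'))
    print(n,c['camera_matrix'],-np.array(c['R']).T@np.ravel(c['t']),c['R'])
print(ctrl.state())
E
```

```text
scene [[552.27396614   0.         312.64969535]
 [  0.         552.27396614 234.3442532 ]
 [  0.           0.           1.        ]] [1054.57343077 -681.41897618 1070.92382946] [[ 0.75878572  0.65109997  0.01769337]
 [ 0.48546492 -0.5472283  -0.68181009]
 [-0.43424422  0.52593728 -0.73131521]]
top [[603.56650387   0.         321.78607633]
 [  0.         603.56650387 241.28204188]
 [  0.           0.           1.        ]] [ 412.03188451   10.6925496  1510.38309294] [[ 2.03969796e-02 -9.99791516e-01  9.41831707e-04]
 [-9.96884902e-01 -2.04094482e-02 -7.61836375e-02]
 [ 7.61869768e-02  6.15018288e-04 -9.97093359e-01]]
{'t': 0.1, 'qpos': array([-75.74770478,  22.86710347,   2.58022048,  88.1076327 ,
        -1.07284638,  69.14963165,  -2.90570153]), 'dq': array([ 0.07848138, -0.12456898,  0.00435717, -0.18464703,  0.06428308,
        0.01318609,  0.01492896]), 'joint_efforts': array([ 2.99808213e-03, -4.76263511e+01,  1.36960622e+00, -2.54950780e+01,
        1.19871527e-02,  4.95677727e-03,  2.31709112e-05]), 'position': array([221.28153502, 610.56528292, 230.36853779]), 'orientation': array([-1.79899944e+02,  5.54004601e-03,  1.60080679e+02]), 'contact_force': array([ 0.10587623, -0.22040924,  0.76946921]), 'ft_torque': array([0.03004524, 0.00303923, 0.00886143]), 'grip_force': 0.0, 'opening': 85.19400950973304}
```

View pics/scene0.png

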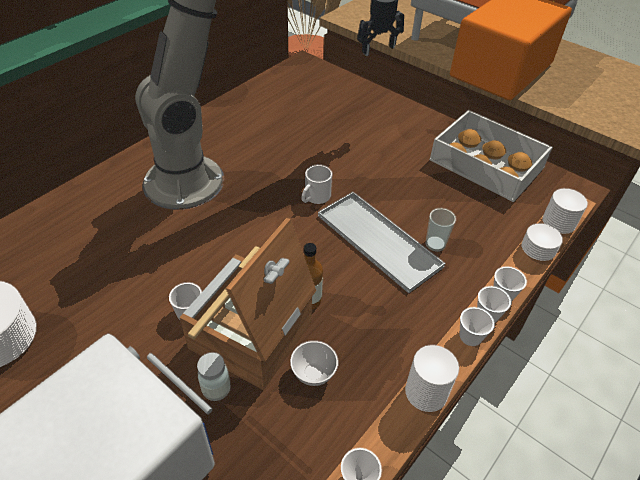

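View pics/top0.png

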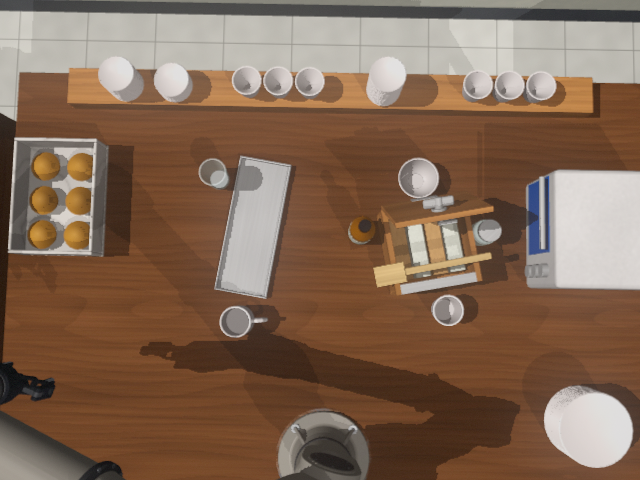

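```bash
python3 - <<'E'
from h import *
import pickle
t=pickle.load(open('top0.pkl','rb'));s=pickle.load(open('scene0.pkl','rb'))
a=cv2.resize(t['img'][180:330,350:520],None,fx=4,fy=4,interpolation=cv2.INTER_CUBIC)
cv2.imwrite('pics/topcrop.png',a[:,:,::-1])
b=cv2.resize(s['img'][210:400,150:345],None,fx=3,fy=3,interpolation=cv2.INTER_CUBIC)
cv2.imwrite('pics/scenecrop.png',b[:,:,::-1])
# tray
h=cv2.cvtColor(t['img'],cv2.COLOR_RGB2HSV)
m=((h[...,1]<60)&(h[...,2]>70)).astype(np.uint8); 
m[:150]=0;m[310:]=0;m[:,:205]=0;m[:,310:]=0
cs,_=cv2.findContours(m,0,2)
for c in sorted(cs,key=cv2.contourArea)[-2:]:
    r=cv2.minAreaRect(c);print(r); bp=cv2.boxPoints(r);P=np.array([ray(t,*p,16)[:2] for p in bp]);print(bp,P,P.mean(0))
E
```

```text
((217.0, 173.5), (31.0, 24.0), 90.0)
[[205. 158.]
 [229. 158.]
 [229. 189.]
 [205. 189.]] [[729.74946122 308.85956017]
 [730.98985639 248.66194879]
 [652.49253018 246.14070016]
 [651.26000167 306.10064307]] [691.12296237 277.44071305]
((252.64195251464844, 226.66189575195312), (53.40604019165039, 137.0276641845703), 10.885526657104492)
[[213.48076 288.90015]
 [239.35806 154.33807]
 [291.80316 164.42365]
 [265.92584 298.98572]] [[402.91328932 276.43516781]
 [740.83938643 222.96706998]
 [717.91501355  90.72054244]
 [380.77821616 146.366779  ]] [560.61147636 184.12238981]
```

View pics/topcrop.png

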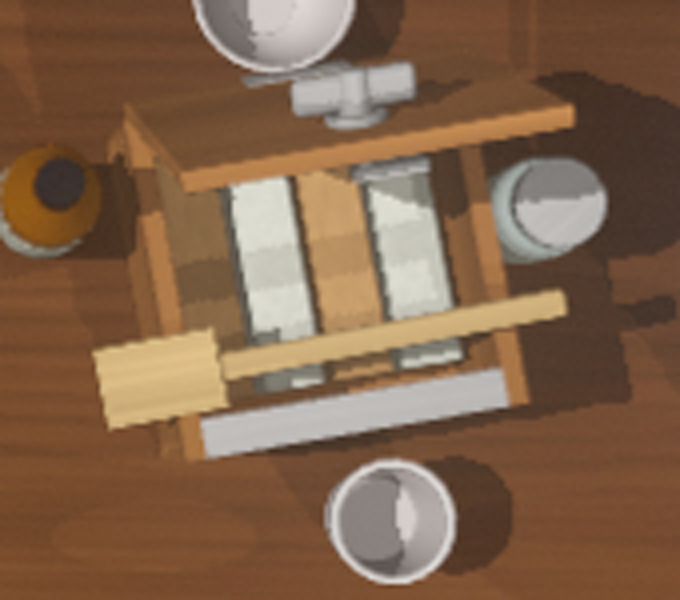

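View pics/scenecrop.png

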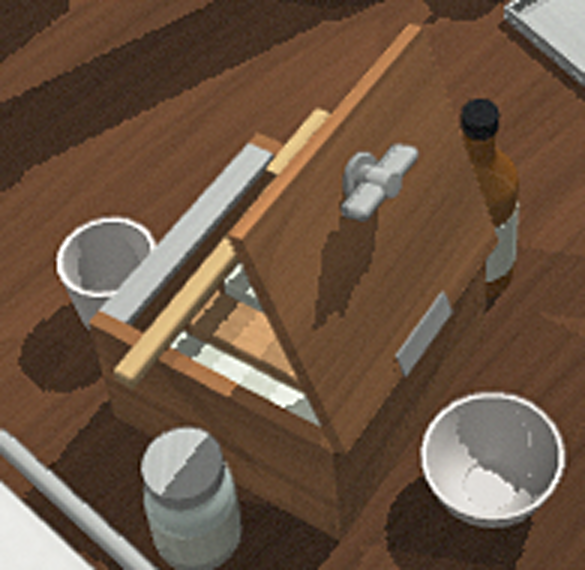

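```bash
cat >> h.py <<'E'
def rayp(c,u,v,p0,n):
    K,R,t=[np.array(c[k],float) for k in('camera_matrix','R','t')]
    d=R.T@np.linalg.solve(K,[u,v,1.]); o=-R.T@t.ravel()
    return o+d*(n@(p0-o))/(n@d)
E
python3 - <<'E'
from h import *
import pickle
t=pickle.load(open('top0.pkl','rb'));s=pickle.load(open('scene0.pkl','rb'))
T=lambda x,y,z:ray(t,350+x/4-.4,180+y/4-.4,z)
S=lambda x,y,z:ray(s,150+x/3-.3,210+y/3-.3,z)
l,r=T(203,458,120),T(507,405,120); print('lip front',l,r,np.linalg.norm(l-r))
yd=(l-r)/np.linalg.norm(l-r); xd=np.array([yd[1],-yd[0],0]); yaw=np.degrees(np.arctan2(xd[1],xd[0]))
ch=(l+r)/2+100*xd; ch[2]=0; print('chest',ch,'yaw',yaw, 'corners',T(182,461,120),T(527,403,120))
print('scene lip front',S(100,318,120),S(258,146,120))
a,b,e=T(567,303,134),T(222,365,134),T(100,390,124)
print('spat',a,b,e,np.linalg.norm(a-b),np.linalg.norm(a-e),'mid',(a+e)/2, 'yaw',np.degrees(np.arctan2(*(e-a)[[1,0]])))
L=lambda p:np.array([(p-ch)@xd,(p-ch)@yd,p[2]])
print('spat mid in chest',L((a+e)/2))
th=1.25; Z=np.array([0,0,1.])
ld=-xd*np.cos(th)+Z*np.sin(th); n=xd*np.sin(th)+Z*np.cos(th)
hp=ch+100*xd+120*Z
for nm,c,o,pts in(('T',t,lambda x,y:(350+x/4-.4,180+y/4-.4),[(300,92),(408,80),(354,88)]),('S',s,lambda x,y:(150+x/3-.3,210+y/3-.3),[(358,203),(403,158),(381,181)])):
    for p in pts:
        q=rayp(c,*o(*p),hp+n*32,n)-hp; print(nm,'lid r,y',q@ld,q@yd)
for nm,c,pts in(('T',t,[(185,185),(575,115)]),('S',s,[(236,240),(417,27)])):
    for p in pts:
        u=(350+p[0]/4-.4,180+p[1]/4-.4) if nm=='T' else (150+p[0]/3-.3,210+p[1]/3-.3)
        q=rayp(c,*u,hp+n*12*(nm=='S'),n)-hp;print('edge',nm,q@ld,q@yd)
for nm,p,z in(('bottle',(60,183),190),('jar',(560,202),100),('cup',(392,520),65)):
    print(nm,L(T(*p,z)),T(*p,z))
E
```

```text
lip front [ 400.40167025 -171.2169624   120.        ] [ 434.31698406 -345.63576304  120.        ] 177.68558334592137
chest [ 515.52080844 -239.33910017    0.        ] yaw 11.003713998726232 corners [ 398.44119216 -159.18706791  120.        ] [ 435.69926167 -357.13276855  120.        ]
scene lip front [ 439.34499488 -348.65540235  120.        ] [ 408.30158632 -168.96789315  120.        ]
spat [ 492.91338458 -376.25147435  134.        ] [ 453.52350471 -179.65556444  134.        ] [ 438.07372341 -111.23465153  124.        ] 200.50315316910073 270.8159980760002 mid [ 465.49355399 -243.74306294  129.        ] yaw 101.69115096764413
spat mid in chest [-49.94808995   5.22583831 129.        ]
T lid r,y 155.67498173728922 25.78340630074039
T lid r,y 171.43490028846293 -26.57193992631738
T lid r,y 168.35214765224876 0.6198505004723027
S lid r,y 162.84907559015676 -25.48777708684092
S lid r,y 156.48342150743696 22.754774996859847
S lid r,y 159.08701829368138 -1.5282043917150787
edge T 180.8340828074337 94.68946353922526
edge T 175.2812633873984 -108.80624833842856
edge S 201.409317057472 -102.86056192709347
edge S 201.30398607022312 94.92651341433039
bottle [ 63.86982934 147.9815563  190.        ] [549.97075083 -81.88721045 190.        ]
jar [  10.7663058  -147.18321464  100.        ] [ 554.18242031 -381.7613308   100.        ]
cup [-157.22354998  -22.38155244   65.        ] [ 365.45986853 -291.31883535   65.        ]
```

```bash
python3 - <<'E'
from h import *
import pickle
s=pickle.load(open('scene0.pkl','rb'))
print(ray(s,150+128/3-.3,210+370/3-.3,134), 'vs 492.9 -376.3')
sx,sy=467,-244
best=None
for ya in(101.7,-78.3):
  q=ctrl.ik([sx,sy,330],[180,0,ya]); print(ya,q)
  for d in(-110.7,69.3):
    y2=(ya+d+180)%360-180
    print('  place',y2,ctrl.ik([560.6,184.1,60],[180,0,y2]))
ctrl.command_gripper(26)
ctrl.movep([sx,sy,330],[180,0,101.7]) if abs(ctrl.ik([sx,sy,330],[180,0,101.7])[6])<abs(ctrl.ik([sx,sy,330],[180,0,-78.3])[6]) else ctrl.movep([sx,sy,330],[180,0,-78.3])
ctrl.move_l([sx,sy,160])
st=ctrl.state();print(st['t'],st['position'],st['orientation'],st['opening'])
a=cap('top')['img'][180:330,350:520];b=cap('scene')['img'][210:400,150:345]
v=np.zeros((600,800,3),np.uint8);v[:450,:400]=cv2.resize(a,(400,450));v[:,:]=0
v[:353,:400]=cv2.resize(a,(400,353),interpolation=2);v[:390,400:]=cv2.resize(b,(400,390),interpolation=2)
cv2.imwrite('pics/p1.png',v[:400,:,::-1])
E
```

```text
[ 494.00342749 -368.37370229  134.        ] vs 492.9 -376.3
101.7 [-19.8568628    8.89038195  48.79157799  97.38497047  -6.85809314
  76.82296607  41.86170373]
  place -9.0 [-51.38713107  33.04743831  38.89886908 106.43792569 -26.599238
  49.88993526 -98.43524361]
  place 171.0 [-35.97646932  28.32387232  17.65782402 106.03865475 -11.2867063
  47.33488495  68.38032073]
-78.3 [ -36.40201902   16.22013373   73.23167603   97.6159126   -15.86549981
   78.04564187 -128.75514013]
  place 171.0 [-35.97646932  28.32387232  17.65782402 106.03865475 -11.2867063
  47.33488495  68.38032073]
  place -9.0 [-51.38713107  33.04743831  38.89886908 106.43792569 -26.599238
  49.88993526 -98.43524361]
5.1167 [ 467.65966541 -244.41617894  160.84433788] [1.79910029e+02 5.34407618e-02 1.01698012e+02] 26.067443676315587
```

View pics/p1.png

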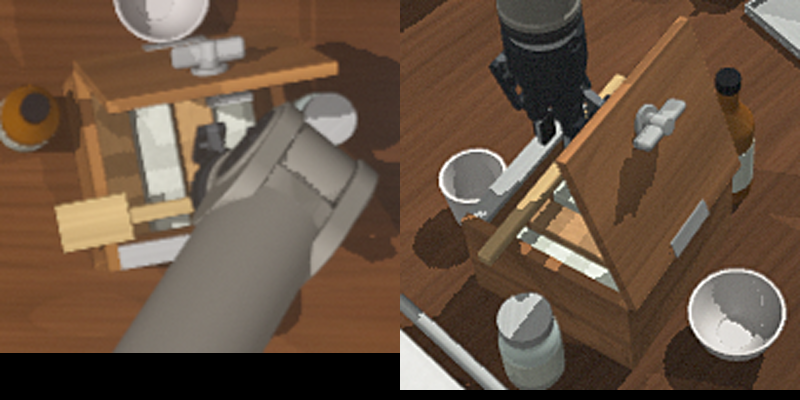

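The view shows the gripper over the handle with the fingers on either side of it, clear of the lid (handle near px (160,210) left; finger at (545,130) right). Descending.

```bash
python3 - <<'E'
from h import *
def pr(n):
    s=ctrl.state();print(n,round(s['t'],2),s['position'].round(1),s['contact_force'].round(1),round(s['opening'],1),round(s['grip_force'],1))
sx,sy=467,-244
ctrl.move_l([sx,sy,135],rate=80);pr('a')
ctrl.move_l([sx,sy,118],rate=40);pr('b')
ctrl.command_gripper(5);pr('grip')
ctrl.move_l([sx,sy,150],rate=80);pr('lift')
ctrl.move_l([sx,sy,340]);pr('up')
cap('scene','p2.png')
E
```

```text
a 5.68 [ 466.5 -243.9  134.3] [ 0.6 -0.7 -0.7] 26.2 0.0
b 6.26 [ 466.9 -244.   117.9] [ 0.2  0.3 -0.1] 26.0 0.0
grip 6.51 [ 467.3 -244.2  118.3] [-0.2 -0.6  1.2] 14.4 60.2
lift 7.06 [ 467.2 -243.9  150.4] [-0.1  0.7 -1.3] 14.4 60.0
up 8.47 [ 466.5 -243.7  339.1] [-0.5  0.3 -1.3] 14.2 60.0
```

View pics/p2.png

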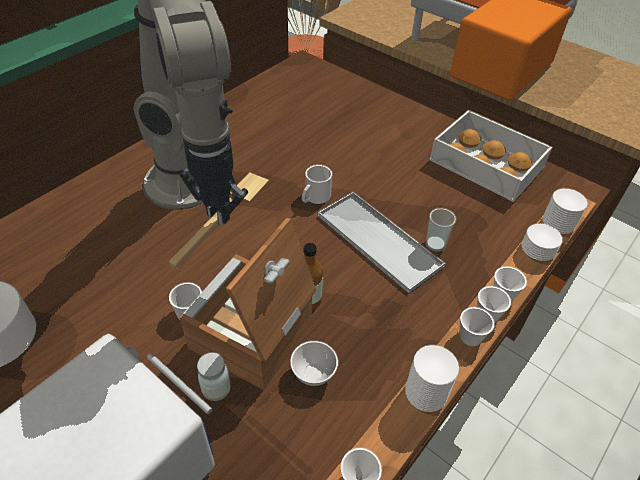

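Spatula is held level near (215,220). Placing it in the tray.

```bash
python3 - <<'E'
from h import *
def pr(n):
    s=ctrl.state();print(n,round(s['t'],2),s['position'].round(1),s['contact_force'].round(1),round(s['opening'],1),round(s['grip_force'],1))
x,y=560.6,184.1
ctrl.movep([450,-60,340],[180,0,136]);ctrl.movep([x,y,300],[180,0,171]);pr('over')
ctrl.move_l([x,y,40],rate=200);ctrl.move_l([x,y,6],rate=50);pr('down')
for z in(4,3,2,1):
    if ctrl.state()['contact_force'][2]>3:break
    ctrl.move_l([x,y,z],rate=30);pr(z)
ctrl.command_gripper(45);pr('rel')
ctrl.move_l([x,y,60],rate=80);ctrl.move_l([x,y,330],rate=300)
ctrl.movep([450,-60,400],[180,0,101]);pr('away')
import pickle
for n in('top','scene'):pickle.dump(cap(n),open(n+'1.pkl','wb'))
t=pickle.load(open('top1.pkl','rb'))['img'];s=pickle.load(open('scene1.pkl','rb'))['img']
v=np.zeros((600,800,3),np.uint8)
v[:300,:300]=cv2.resize(t[150:310,190:350],(300,300),interpolation=2)
v[300:600,:400]=cv2.resize(t[180:300,350:510],(400,300),interpolation=2)
v[:600,400:]=cv2.resize(s[215:335,230:310],(400,600),interpolation=2)
cv2.imwrite('pics/p3.png',v[:,:,::-1])
E
```

```text
over 10.34 [561.2 181.1 300.6] [ 0.3  0.6 -1.3] 14.2 59.9
down 12.62 [560.8 184.    6.1] [ 0.4  0.2 -1.1] 14.3 60.0
4 12.88 [561.4 184.3   4.6] [-0.2 -0.2  1.6] 14.7 61.5
3 13.12 [561.4 184.3   4.5] [-2.2 -0.7  8.2] 14.2 65.9
rel 13.53 [560.3 184.    2.7] [-0.5  0.3  0.3] 45.2 0.0
away 16.52 [450.1 -58.6 399.3] [0.2 0.1 0.1] 44.6 0.0
```

View pics/p3.png

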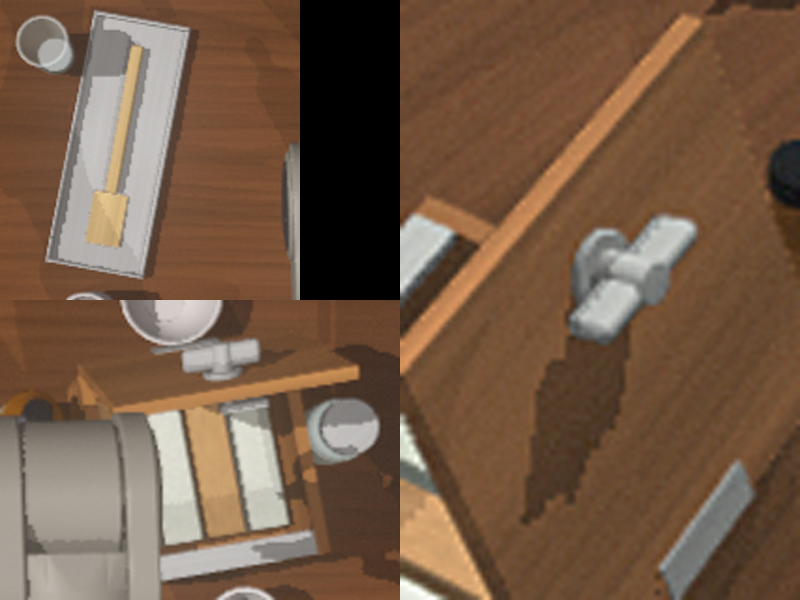

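```bash
python3 - <<'E'
from h import *
import pickle
t=pickle.load(open('top1.pkl','rb'));s=pickle.load(open('scene1.pkl','rb'))
S=lambda x,y:(230+(x-400)/5-.4,215+y/5-.4)
T=lambda x,y:(350+x/2.5-.3,180+(y-300)/2.5-.3)
yaw=np.radians(11);xd=np.array([np.cos(yaw),np.sin(yaw),0]);yd=np.array([-xd[1],xd[0],0]);Z=np.array([0,0,1.])
for dx in(0,3,6):
  ch=np.array([515.5,-239.4,0])+dx*xd
  hp=ch+100*xd+120*Z
  for th in(1.25,):
    ld=-xd*np.cos(th)+Z*np.sin(th); n=xd*np.sin(th)+Z*np.cos(th)
    f=lambda c,p,h:[round(float((rayp(c,*p,hp+n*h,n)-hp)@k),1) for k in(ld,yd)]
    print(dx,'wing top face',f(s,S(592,325),37),f(s,S(677,226),37),'knob hub',f(s,S(640,270),39))
    print('  edge top', f(s,S(408,372),12),f(s,S(706,20),12))
    print('  T edge low',f(t,T(115,412),0),f(t,T(358,377),0))
    # sides midheight wing in top view: fix r unknown: give x,y on plane
    print('  T wing',f(t,T(184,361),29),f(t,T(259,349),29))
E
```

```text
0 wing top face [166.6, -34.0] [164.1, 22.8] knob hub [167.0, -4.4]
  edge top [197.3, -96.9] [197.2, 100.6]
  T edge low [169.1, 93.0] [192.4, -102.1]
  T wing [153.9, 28.5] [157.4, -33.5]
3 wing top face [170.5, -36.4] [168.1, 20.1] knob hub [171.0, -7.0]
  edge top [201.0, -98.9] [200.9, 97.6]
  T edge low [181.7, 94.7] [204.8, -98.5]
  T wing [168.0, 31.1] [171.5, -30.3]
6 wing top face [174.5, -38.8] [172.1, 17.4] knob hub [175.0, -9.5]
  edge top [204.7, -101.0] [204.6, 94.7]
  T edge low [194.3, 96.3] [217.2, -94.9]
  T wing [182.0, 33.7] [185.5, -27.0]
```

```bash
cat >> h.py <<'E'
from scipy.spatial.transform import Rotation as Ro
yaw=np.radians(11);xd=np.array([np.cos(yaw),np.sin(yaw),0]);yd=np.array([-xd[1],xd[0],0]);Z=np.array([0,0,1.])
ch=np.array([515.5,-239.4,0])+.5*xd-1*yd
def pose(th,ph,sg,up=0,tip=14,dx=0,dy=0):
    ld=-xd*np.cos(th)+Z*np.sin(th); n=xd*np.sin(th)+Z*np.cos(th)
    C=ch+dx*xd+dy*yd+100*xd+120*Z+156*ld+29*n
    w=np.cos(ph)*yd-np.sin(ph)*ld
    y=sg*w; z=-Z+(Z@y)*y; z/=np.linalg.norm(z); x=np.cross(y,z)
    return (C+tip*z+up*Z).tolist(), Ro.from_matrix(np.c_[x,y,z]).as_euler('xyz',degrees=True).tolist()
def pr(n):
    s=ctrl.state();print(n,round(s['t'],2),s['position'].round(1),s['contact_force'].round(1),s['ft_torque'].round(2),round(s['opening'],1),round(s['grip_force'],1))
E
python3 - <<'E'
from h import *
for sg in(1,-1):
    for th,ph,up in((1.25,.05,120),(1.25,.05,0),(.8,.05,0),(.4,.05,0),(0,.05,0),(0,.8,0),(0,1.6,0),(0,1.6,80)):
        p,o=pose(th,ph,sg,up); q=ctrl.ik(p,o); print(sg,th,ph,np.round(p),np.round(o),None if q is None else np.round(q))
E
```

```text
1 1.25 0.05 [ 593. -226.  383.] [-177.    0. -170.] [-21.  23.  53.  79. -17.  85. 131.]
1 1.25 0.05 [ 593. -226.  263.] [-177.    0. -170.] [-20.  26.  50.  90. -18.  72. 133.]
1 0.8 0.05 [ 528. -238.  238.] [-178.    0. -171.] [-22.  22.  54.  99. -17.  67. 135.]
1 0.4 0.05 [ 484. -247.  193.] [-179.    0. -172.] [-22.  21.  56. 107. -19.  61. 139.]
1 0 0.05 [ 461. -251.  135.] [-180.    0. -172.] [-17.  23.  51. 112. -22.  55. 143.]
1 0 0.8 [ 461. -251.  135.] [180.   0. 145.] [-24.  28.  62. 112. -29.  57. 107.]
1 0 1.6 [ 461. -251.  135.] [180.   0.  99.] [-29.  37.  74. 112. -41.  63.  72.]
1 0 1.6 [ 461. -251.  215.] [180.   0.  99.] [-33.  30.  78. 107. -32.  69.  65.]
-1 1.25 0.05 [ 593. -226.  383.] [177.   0.  10.] [-26.  27.  63.  79. -22.  86. -44.]
-1 1.25 0.05 [ 593. -226.  263.] [177.   0.  10.] [-25.  30.  60.  90. -25.  73. -42.]
-1 0.8 0.05 [ 528. -238.  238.] [178.   0.   9.] [-27.  25.  62.  99. -22.  68. -41.]
-1 0.4 0.05 [ 484. -247.  193.] [179.   0.   8.] [-27.  25.  64. 107. -24.  63. -36.]
-1 0 0.05 [ 461. -251.  135.] [180.   0.   8.] [-26.  31.  66. 112. -33.  59. -27.]
-1 0 0.8 [ 461. -251.  135.] [180.   0. -35.] [-21.  25.  57. 112. -26.  56. -77.]
-1 0 1.6 [ 461. -251.  135.] [180.   0. -81.] [ -29.   36.   73.  112.  -39.   62. -109.]
-1 0 1.6 [ 461. -251.  215.] [180.   0. -81.] [ -32.   26.   73.  107.  -27.   67. -120.]
```

```bash
python3 - <<'E'
from h import *
ctrl.command_gripper(85)
ctrl.movep([480,-150,420],[180,0,-170])
p,o=pose(1.25,.05,1,120);ctrl.movep(p,o);pr('above')
p,o=pose(1.25,.05,1,40);ctrl.move_l(p,o,rate=200)
p,o=pose(1.25,.05,1,0);ctrl.move_l(p,o,rate=60);pr('at')
s=cap('scene')['img'];t=cap('top')['img']
v=np.zeros((600,800,3),np.uint8)
v[:,:400]=cv2.resize(s[180:330,215:315],(400,600),interpolation=2)
v[:400,400:]=cv2.resize(t[170:290,370:490],(400,400),interpolation=2)
cv2.imwrite('pics/p4.png',v[:,:,::-1])
E
```

```text
above 19.44 [ 592.7 -226.2  383. ] [-0.6 -0.9  0.7] [0.03 0.02 0.02] 85.3 0.0
at 20.81 [ 593.3 -226.2  263.4] [-1.   0.6 -0.6] [ 0.01 -0.04  0.01] 85.0 0.0
```

View pics/p4.png

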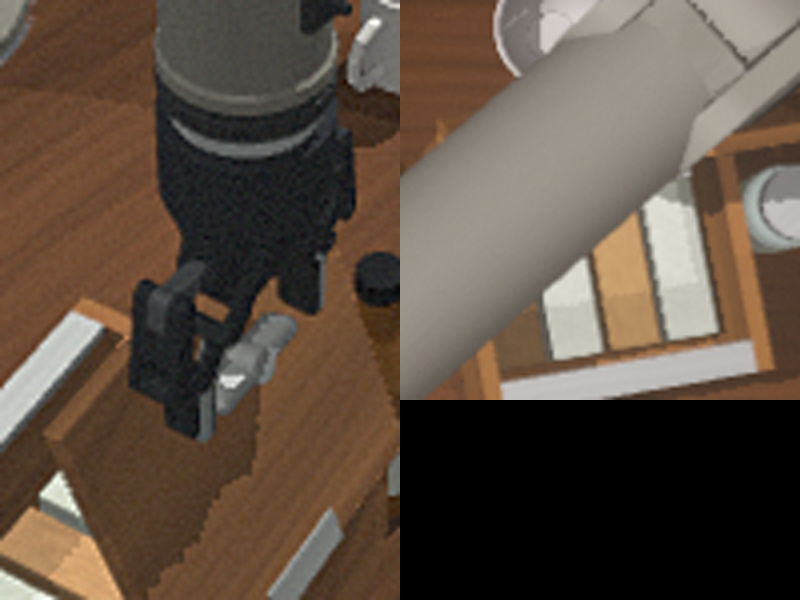

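Fingers straddle the wing (ends at about (225,390) and (285,328), pads at (205,400) and (318,290)), near gap slightly smaller. Close stepwise.

```bash
python3 - <<'E'
from h import *
for g in(74,70,67):
    ctrl.command_gripper(g);pr(g)
    if ctrl.state()['grip_force']>1 or np.linalg.norm(ctrl.state()['contact_force'])>3:break
E
```

```text
74 21.18 [ 593.2 -226.   263.4] [ 0.4  0.1 -0.2] [ 0.05 -0.03  0.  ] 74.0 0.0
70 21.4 [ 593.2 -226.   263.2] [-0.  -0.  -0.4] [ 0.06 -0.03  0.01] 70.1 0.0
67 21.62 [ 593.2 -226.   263.2] [ 0.4 -0.  -0.5] [ 0.09 -0.01 -0.03] 67.1 0.0
```

```bash
python3 - <<'E'
from h import *
ctrl.command_gripper(55);pr('grip')
for th in np.linspace(1.25,.45,7)[1:]:
    p,o=pose(th,.05,1);ctrl.move_l(p,o,rate=80);pr(round(th,2))
    f=np.linalg.norm(ctrl.state()['contact_force'])
    if f>50 or ctrl.state()['opening']<60: print('STOP');break
s=cap('scene')['img']
cv2.imwrite('pics/p5.png',cv2.resize(s[160:360,150:350],(600,600),interpolation=2)[:,:,::-1])
E
```

```text
grip 21.83 [ 593.3 -225.2  263.7] [-2.3  3.9  5.3] [0.77 0.35 0.07] 62.7 65.7
1.12 22.25 [ 574.8 -228.7  259.8] [1.4 5.2 5.9] [ 1.17 -0.73  0.  ] 62.6 66.6
0.98 22.67 [ 554.7 -232.6  252.8] [-0.   6.   7.4] [ 1.22 -0.5   0.06] 62.4 68.1
0.85 23.08 [ 535.3 -236.3  243. ] [-0.8  5.5  7.8] [ 1.19 -0.08  0.  ] 62.3 69.7
0.72 23.5 [ 518.  -239.5  230.9] [-2.2  5.8  8.3] [ 1.29 -0.08  0.07] 62.1 71.2
0.58 23.92 [ 502.4 -242.4  216.7] [-2.6  6.4  9.5] [ 1.31 -0.08  0.01] 62.5 72.8
0.45 24.33 [ 488.3 -245.1  200. ] [-2.8  5.8  7.2] [ 1.18  0.22 -0.03] 62.4 74.1
```

View pics/p5.png

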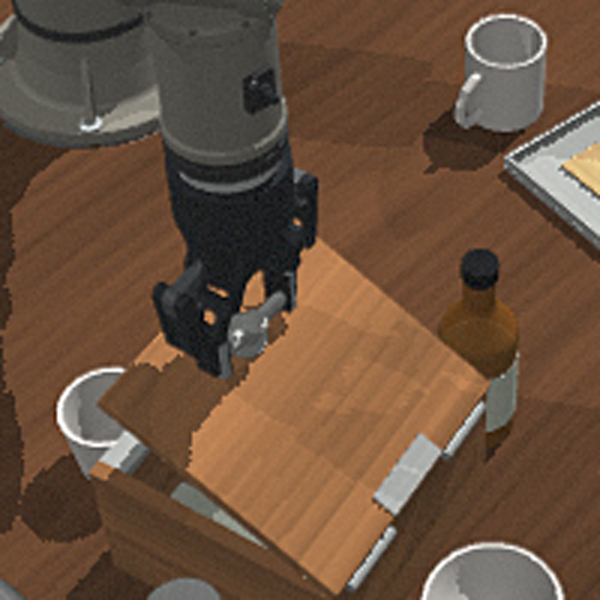

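The lid follows with the wing still held in the pads (wing centre at about (255,325)). Continuing: shut, press, then turn.

```bash
python3 - <<'E'
from h import *
for th in(.3,.16,.05,0):
    p,o=pose(th,.05,1);ctrl.move_l(p,o,rate=60);pr(th)
tip=14
while ctrl.state()['contact_force'][2]<22 and tip<21:
    tip+=1;p,o=pose(0,.05,1,tip=tip);ctrl.move_l(p,o,rate=20);pr(tip)
ctrl.wait(.3)
for ph in np.linspace(.05,1.6,7)[1:]:
    p,o=pose(0,ph,1,tip=tip);ctrl.movep(p,o);pr(round(ph,2))
    if np.linalg.norm(ctrl.state()['contact_force'])>80: print('STOP');break
print(ctrl.state()['orientation'],tip)
E
```

```text
0.3 24.93 [ 475.7 -247.3  180. ] [-4.2  6.1  9.1] [ 1.34  0.26 -0.  ] 62.5 74.9
0.16 25.45 [ 466.4 -249.   159.3] [-4.1  6.   7.9] [ 1.17  0.36 -0.04] 62.1 74.5
0.05 25.89 [ 461.  -249.9  142.3] [-4.6  5.9  7. ] [0.97 0.53 0.  ] 62.1 73.6
0 26.18 [ 459.3 -250.2  134.7] [-5.   4.7  7.2] [1.12 0.49 0.02] 62.1 73.2
15 26.43 [ 459.1 -250.2  133.8] [-5.6  5.7  8.5] [1.23 0.5  0.02] 62.6 73.2
16 26.68 [ 458.9 -250.3  132.9] [-6.7  5.   9. ] [1.24 0.59 0.05] 62.8 73.3
17 26.93 [ 458.7 -250.3  131.6] [-5.3  4.3  7.6] [1.1  0.73 0.05] 62.2 72.9
18 27.18 [ 458.5 -250.3  130.6] [-7.2  5.   7.1] [1.   0.78 0.06] 62.4 72.9
19 27.43 [ 458.3 -250.4  129.7] [-6.   4.5  8.1] [1.13 0.86 0.07] 62.6 73.0
20 27.68 [ 458.2 -250.4  128.9] [-7.7  6.1  8.5] [1.2  0.88 0.08] 62.3 73.3
21 27.93 [ 458.2 -250.4  128.5] [-9.1  7.1 14.2] [1.52 1.12 0.07] 62.3 73.7
0.31 28.54 [ 458.1 -250.1  128.4] [-8.5  9.  15.3] [ 1.71  1.1  -0.07] 62.3 73.7
0.57 28.86 [ 458.2 -249.7  128.4] [-9.2  8.6 14.5] [ 1.8   1.   -0.07] 62.2 73.8
0.83 29.18 [ 458.5 -249.4  128.4] [-8.2 10.6 15.3] [ 1.83  0.98 -0.06] 62.2 73.7
1.08 29.52 [ 458.7 -249.2  128.4] [-8.  10.8 14.8] [ 1.8   0.88 -0.03] 62.1 73.6
1.34 29.88 [ 459.1 -249.   128.3] [-5.8 10.9 13.9] [ 1.75  0.9  -0.1 ] 62.7 73.6
1.6 30.23 [ 459.3 -249.4  128.2] [-5.6  8.6 10.7] [1.34 1.03 1.22] 62.6 81.4
[-179.68604386   -0.27102395   99.64142789] 21
```

The rise in force at z≈128.5 mm says the lid bottomed, and the 1.2 N m moment says the knob hit its stop. Release and look.

```bash
python3 - <<'E'
from h import *
ctrl.command_gripper(80);pr('rel')
p,o=pose(0,1.57,1,up=20);ctrl.move_l(p,rate=50)
p,o=pose(0,1.57,1,up=190);ctrl.move_l(p,rate=200)
ctrl.movep([400,0,400],[180,0,100]);ctrl.wait(.3);pr('away')
s=cap('scene')['img'];t=cap('top')['img']
v=np.zeros((600,800,3),np.uint8)
v[:600,:400]=cv2.resize(s[210:390,170:290],(400,600),interpolation=2)
v[:300,400:]=cv2.resize(t[170:320,340:540],(400,300),interpolation=2)
v[300:,400:]=cv2.resize(t[150:330,190:430],(400,300),interpolation=2)
cv2.imwrite('pics/p6.png',v[:,:,::-1])
E
```

```text
rel 30.54 [ 460.9 -251.4  127.7] [0.1 0.5 0.7] [-0.07  0.04 -0.02] 80.1 0.0
away 33.58 [400.2  -0.6 399.4] [-0.3  0.   0.1] [ 0.05 -0.02  0.01] 80.2 0.0
```

View pics/p6.png

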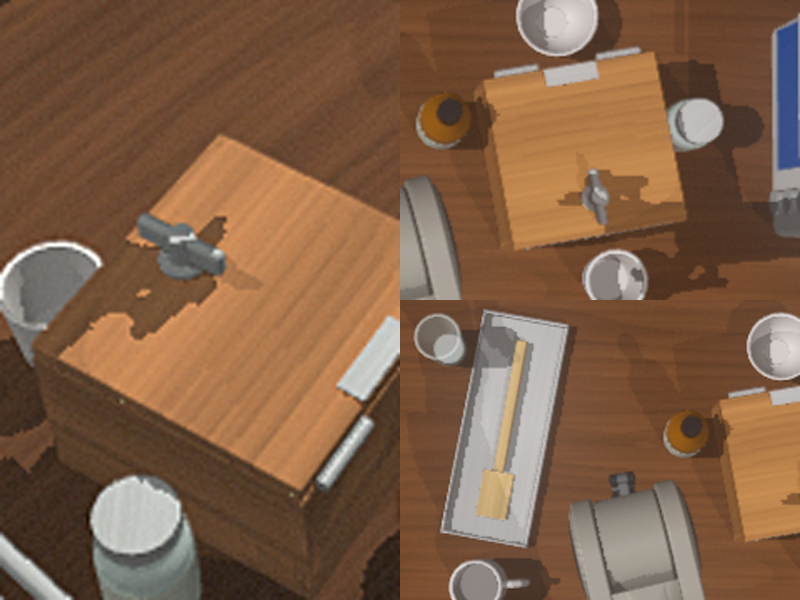

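The lid stays shut with the wing pointing hinge to front (knob at (180,245) left, (597,197) top right). The spatula lies inside the tray ((505,430)) and the bystanders are unmoved.

```bash
python3 -c "
from workcell import ctrl
print(ctrl.job_done())"
```

```text
the job is handed in; nothing more can be done
None
```

I handed the job in at about 34 s of the 72 s allowed: the spatula lies flat inside the tray, the lid stays shut with the knob turned to its stop, and the crockery, jar and bottle are still standing in place; no verdict came back.

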